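# Nest the strainers on the drying hook

### The job

Take the three steel strainers out of the draining rack and hang them by their eyes on the bar of the hook stand, nested: the largest first at the back, then the medium, then the small, all facing the way they stand in the rack (open side towards the bar's tip). Slide them back along the bar until they bear against each other and the rubber buffer behind them is pushed in fully to its stop, pressing gently, by feel, and keeping every strainer upright the whole time: none may be wrenched askew. Leave the nest hanging still, and do not disturb the bottle, the jar or the dish.

Things in the scene. Friction and masses are not known exactly. Their poses are not given: they have to be found in the camera images.
- large: Largest plain steel handled strainer; origin: centre of its eye, z up, x along the bore. The eye is a sleeve 24 mm long (x), 32 mm wide outside, 24 inside; inner floor 12 mm below the origin, roof an inverted V, inner apex 13 mm above (outside 18). On the bar the origin settles 7 mm below the bar's axis. Mass 260 g +-30%. Starts upright in any of the rack's slots, x along the rack's x.
- large_grip (a point): Middle of its grey upright grip, 44 mm above the eye's centre. The grip is 20 mm wide (y), 12 mm thick (x), and runs from 18 to 66 mm above the eye's centre. Pinch it across y, from above.
- large_box (a point): Centre of its box, 85 mm below the eye's centre: 110 mm wide (y), 100 mm high (z), 36 mm deep (x), 3 mm walls, open on the -x face; its lowest edge is 135 mm below the eye's centre. A smaller box fits into a larger one's open side with 8 mm or more to spare all round.
- medium: Middle-sized plain steel handled strainer; origin: centre of its eye, z up, x along the bore. The eye is a sleeve 24 mm long (x), 32 mm wide outside, 24 inside; inner floor 12 mm below the origin, roof an inverted V, inner apex 13 mm above (outside 18). On the bar the origin settles 7 mm below the bar's axis. Mass 200 g +-30%. Starts upright in any of the rack's slots, x along the rack's x.
- medium_grip (a point): Middle of its grey upright grip, 44 mm above the eye's centre. The grip is 20 mm wide (y), 12 mm thick (x), and runs from 18 to 66 mm above the eye's centre. Pinch it across y, from above.
- medium_box (a point): Centre of its box, 85 mm below the eye's centre: 88 mm wide (y), 78 mm high (z), 36 mm deep (x), 3 mm walls, open on the -x face; its lowest edge is 124 mm below the eye's centre. A smaller box fits into a larger one's open side with 8 mm or more to spare all round.
- small: Smallest plain steel handled strainer; origin: centre of its eye, z up, x along the bore. The eye is a sleeve 24 mm long (x), 32 mm wide outside, 24 inside; inner floor 12 mm below the origin, roof an inverted V, inner apex 13 mm above (outside 18). On the bar the origin settles 7 mm below the bar's axis. Mass 140 g +-30%. Starts upright in any of the rack's slots, x along the rack's x.
- small_grip (a point): Middle of its grey upright grip, 44 mm above the eye's centre. The grip is 20 mm wide (y), 12 mm thick (x), and runs from 18 to 66 mm above the eye's centre. Pinch it across y, from above.
- small_box (a point): Centre of its box, 85 mm below the eye's centre: 66 mm wide (y), 56 mm high (z), 36 mm deep (x), 3 mm walls, open on the -x face; its lowest edge is 113 mm below the eye's centre. A smaller box fits into a larger one's open side with 8 mm or more to spare all round.
- hook: Fixed hook stand: white base plate, post 24 x 30 mm (x, y), and a steel bar leaving the post towards the stand's -x, 215 mm above the table. Origin on the table under the post's centre; x along the bar from tip to post, z up. The strainers must not press on the stand with more than 50 N, nor on each other with more than 18 N.
- bar (a point): Point on the bar's axis at the post's centre, 215 mm above the table; axes as the stand's. The bar, 10 mm in diameter, runs from here along -x, straight and level for 175 mm, and then bends up to its tip. It is rigid: set an eye down on it slowly, at about 10 mm/s.
- bar_tip (a point): Centre of the rounded, bent-up end of the bar (10 mm diameter), 190 mm from the post's centre and 6 mm above the axis of the straight part. To thread an eye over it, hold the eye's centre about 3 mm above the axis of the straight part.
- buffer (a joint): How far the rubber buffer (30 mm disc round the bar, in front of a tight black clamp) is pushed towards the post, m: 0 out, 0.012 at its solid stop. No spring: it slides against about 4 N and stays where left; starts at 0 to 0.003. The clamp may sit anywhere along 35 mm, not reported: at 0 the buffer's face is 48 to 83 mm from the post's centre. Find it by feel.
- rack: The fixed white draining rack, 190 x 150 mm; origin under its centre. Floor 8 mm above the table; three slots 40 mm wide, running along y, at x = -60, 0 and +60 mm, between thin walls whose tops are 38 mm above the table. The strainers stand on the floor with their axes parallel to the rack's.
- bottle: Amber bottle, 60 mm diameter, 130 mm high, standing; origin under its centre. Leave alone.
- jar: Clear jar with a white cap, 64 mm diameter, 70 mm high; origin under its centre. Leave alone.
- dish: Clear closed culture dish, 94 mm diameter, 16 mm high; origin under its centre. Leave alone.
Mind the look-alikes: they are no part of the job. What is shaped like the large but pink is not meant. Leave any turquoise look-alike of the small alone.

How it is judged:
By the outcome, as a careful person would: the job done as asked, in the order asked, and still so for the second after the job is handed in, with the robot touching nothing.
It also fails if it takes over 72 s, if anything falls off the work surface, if the arm or the gripper's body presses on something with over 40 N, if the wrist force passes 120 N, or if a joint passes its speed limit or range.

### The arm

A 6-joint arm with a two-finger parallel gripper is mounted at the origin on the work surface. World frame = base frame: x ahead of the robot, y to its left, z up, the work surface at z = 0. Lengths are in mm, angles in rad, forces in N, time in s.
With the tool pointing down it reaches from about 300 to 775 mm from the base axis. Payload 14.6 kg.
Tool frame: the origin (TCP) lies on the centre line of the jaws, within the pads' length; the fingertips stand 19 mm ahead of it and the grasp point (between the pads) is the TCP (bot.tip_reach is the distance from the TCP to the fingertips, in mm); z points along the fingers, y is the line along which they close (so a half turn about z gives the same grasp; the last joint's range is limited). The gripper opens to 85 mm and grips with 20 to 120 N. Pads are 22 mm wide; open, the fingers measure 114 mm over their backs; the gripper's body (76 mm by 85 mm) begins 54 mm behind the grasp point. The pads swing forward as they close: fully open they stand 13 mm farther back than shut.
Start: joints at [-1.179, 0.3, 1.521, -0, 1.321, -0.067], TCP at [243.572, -493.115, 221.981] pointing down, gripper open.
Joint ranges: [-3.03, 3.03], [-0.79, 2.21], [0.23, 2.52], [-1.04, 4.18], [0, 3.07], [-2.55, 2.55]. Speed limits (rad/s): [2.22, 2.22, 2.57, 3.14, 3.14, 3.14].

### API

Orientations are given as a unit quaternion [w, x, y, z].
In Python, from rig import bot gives the robot as it stands. Calls block until the motion is done:
- bot.move_to(position, orientation): joint-space move of the TCP to a pose.
- bot.servo_line(position, attitude=None, speed=150, until_force=None): straight line of the TCP; attitude=None keeps the orientation; speed is the mean speed in mm/s. With until_force (N) it stops when the force on the tool has changed by that much, and returns True; else False.
- bot.move_joints(angles): joint-space move.
- bot.move_gripper(opening, grip_force=None): finger opening in mm; grip_force is the grip in N (None keeps the last); returns when the fingers have stopped.
- bot.dwell(seconds).
- bot.ik(position, orientation): joint angles nearest the present ones, or None.
- bot.read_state(): the state.
- bot.read_camera(name): name is "scene" or "top"; returns a dict with "image" (480x640x3 uint8, blue, green, red), "depth" (480x640 float32, mm along the optical axis (not along the pixel's ray), 0 where there is no reading), "fovy" (degrees; the focal length in pixels is half the picture's height over the tangent of half this angle, whatever the lens; pixels are square), "cx", "cy" (the principal point, pixels), "k1" (the pictures are not rectified: a ray, as slopes to the right and down, at radius r is drawn at 1 + k1 r^2 times it, then the intrinsics apply), "eye" and "attitude" of the camera in the world. Camera axes: x right, y down, z forward; pixel columns grow to the right and rows downward; lengths in mm; the calibration is good to about 2 mm. A picture is of the moment at which its call begins.
A pose or a line that the arm cannot do raises bot.MotionError and nothing moves.
- bot.finish_job(): hands the job in; it is judged then, once.
The state is a dict: "clock": time; "joint_positions": joint angles; "qvel": joint speeds; "effort": joint torques, N m; "ee_pos": TCP position; "tool_rot": TCP orientation; "ft_force": force on the tool from outside, world axes, zero at the start; "moment": the same for the moment, N m; "grip_width": finger opening in mm; "grip_force": force on a finger pad.
Only numpy, scipy, OpenCV 4.12 (cv2) and the standard library are available. Lean on these libraries where they do the work, as an engineer would, in place of code of your own. Each camera call takes 0.05 s, during which the arm holds its last target. There are 200 camera calls.

## Working session

There is one attempt and no reset: what is moved stays moved. The work goes in short steps, each a Python script; the robot and the scene stay as the last script left them, time stands still between calls to the robot, and variables do not carry over. Pictures are saved under pics/ and viewed, at most 10 in all, crops included, and the job is handed in when it is done.

```bash
ls; mkdir -p pics
cat > h.py <<'E'
import numpy as np, cv2, pickle
from scipy.spatial.transform import Rotation as R
def save(n,c): pickle.dump(c,open(f'pics/{n}.pkl','wb')); cv2.imwrite(f'pics/{n}.png',c['image'])
def load(n): return pickle.load(open(f'pics/{n}.pkl','rb'))
def cloud(c):
    f=240/np.tan(np.radians(c['fovy'])/2)
    K=np.array([[f,0,c['cx']],[0,f,c['cy']],[0,0,1.]])
    v,u=np.mgrid[0:480,0:640]
    p=cv2.undistortPointsIter(np.stack([u,v],-1).reshape(-1,1,2).astype(float),K,np.array([c['k1'],0,0,0.]),None,None,(3,40,1e-9)).reshape(480,640,2)
    d=c['depth'].astype(float)
    P=np.dstack([p*d[...,None],d])
    q=c['attitude']; r=R.from_quat([q[1],q[2],q[3],q[0]])
    W=r.apply(P.reshape(-1,3)).reshape(480,640,3)+np.array(c['eye'])
    W[d==0]=np.nan
    return W
E
python3 - <<'E'
from h import *
from rig import bot
for n in('scene','top'):
    c=bot.read_camera(n); save(n+'0',c); print({k:v for k,v in c.items() if k not in('image','depth')})
print(bot.read_state())
E
```

```text
pics
{'fovy': 56.35193628122806, 'cx': 323.49548913823327, 'cy': 240.7253820973343, 'k1': -0.05455477864782015, 'eye': array([1000.17268026,  444.45990803,  907.48089972]), 'attitude': array([-0.132932  ,  0.35848337,  0.86589764, -0.32255238])}
{'fovy': 53.426440034796315, 'cx': 320.88813720977925, 'cy': 234.84827006414665, 'k1': 0.038553823950147795, 'eye': array([ 348.0039757 ,   -3.52101235, 1374.26382602]), 'attitude': array([-0.05427183,  0.70814775, -0.70150445,  0.05893084])}
{'clock': 0.1, 'joint_positions': array([-1.17854997e+00,  3.00465002e-01,  1.52153864e+00,  9.64743410e-06,
        1.32069799e+00, -6.65994917e-02]), 'qvel': array([-0.00010314, -0.00290072, -0.00208933, -0.0010575 ,  0.00096394,
        0.00011662]), 'effort': array([ 1.71036914e-03, -5.44375885e+01, -3.62370479e+01, -1.43023760e-05,
        3.02638437e-03,  6.59216042e-07]), 'ee_pos': array([ 243.5155806 , -492.90096553,  221.44261664]), 'tool_rot': array([-5.47915392e-04,  9.73797916e-01,  2.27414406e-01, -8.52746949e-05]), 'ft_force': array([ 0.23939011,  0.28843476, -1.10482744]), 'moment': array([-0.03181831,  0.00441508, -0.03908683]), 'grip_force': 0.0, 'grip_width': 85.09428450526279}
```

View pics/scene0.png

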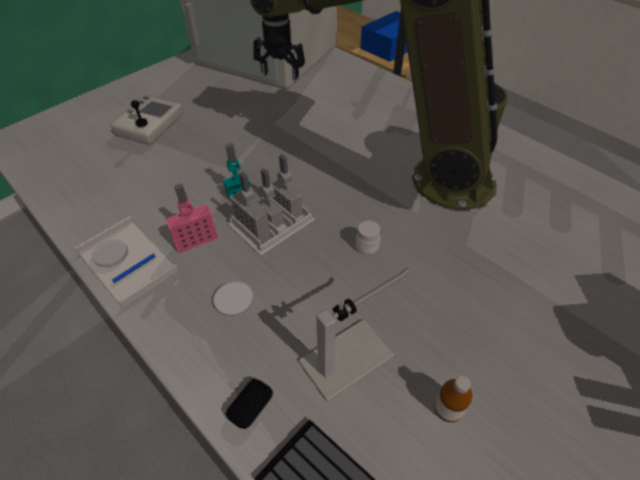

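View pics/top0.png

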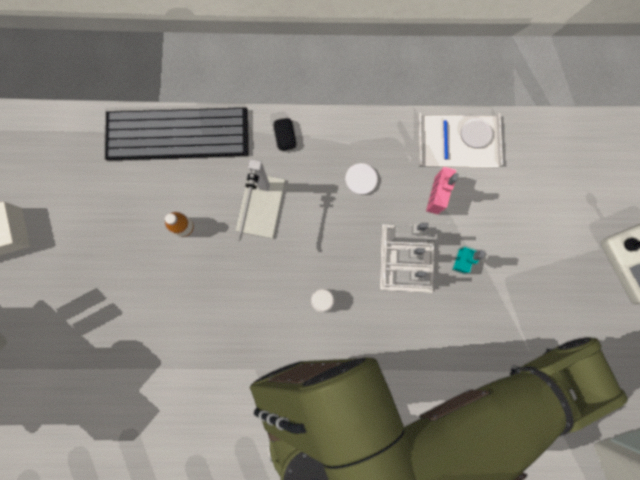

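The scene view shows the rack at about (270,220), holding three grey strainers, with the pink and turquoise look-alikes beside it. The stand is at (330,345), and its bar runs to a tip at (407,270). In the top view the rack is at (408,258) and the bar runs from (256,175) to (240,233). I'll enlarge both.

Run:
```python
from h import *
c=load('top0')['image'];s=load('scene0')['image']
a=cv2.resize(c[215:300,370:490],None,fx=5,fy=5,interpolation=cv2.INTER_CUBIC)[:,:600]
b=cv2.resize(c[150:245,225:295],None,fx=5,fy=5,interpolation=cv2.INTER_CUBIC)[:425]
cv2.imwrite('pics/c1.png',np.hstack([a,b[:425,:200]]))
d=cv2.resize(s[140:255,215:325],None,fx=5,fy=5,interpolation=cv2.INTER_CUBIC)
cv2.imwrite('pics/c2.png',d)
W=cloud(load('top0'))
for (u,v) in [(421,228),(418,253),(420,275),(382,228),(434,290),(383,288),(258,165),(240,232),(248,200),(178,222),(322,300),(361,178)]:
    print((u,v),np.round(W[v,u],0))
W=cloud(load('scene0'))
for (u,v) in [(247,183),(267,178),(284,163),(327,316),(407,269),(380,287),(368,240)]:
    print((u,v),np.round(W[v,u],0))
```

```text
(421, 228) [ 560. -263.  187.]
(418, 253) [ 500. -260.  158.]
(420, 275) [ 440. -255.  203.]
(382, 228) [ 591. -189.    7.]
(434, 290) [ 414. -337.   -1.]
(383, 288) [ 417. -191.    3.]
(258, 165) [707. 147. 231.]
(240, 232) [540. 188. 220.]
(248, 200) [620. 171. 221.]
(178, 222) [584. 374. 105.]
(322, 300) [380. -16.  76.]
(361, 178) [ 739. -128.   15.]
(247, 183) [ 561. -257.  186.]
(267, 178) [ 503. -253.  169.]
(284, 163) [ 447. -251.  185.]
(327, 316) [704. 156. 227.]
(407, 269) [523. 191. 227.]
(380, 287) [588. 179. 222.]
(368, 240) [398.  -1.  53.]
```

View pics/c1.png

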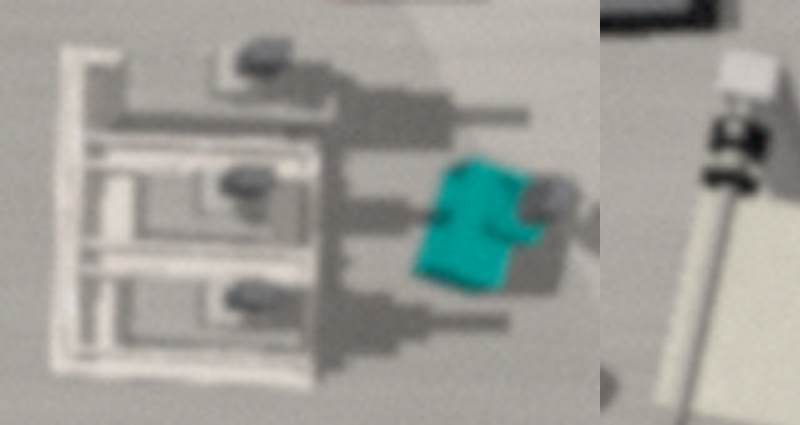

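View pics/c2.png

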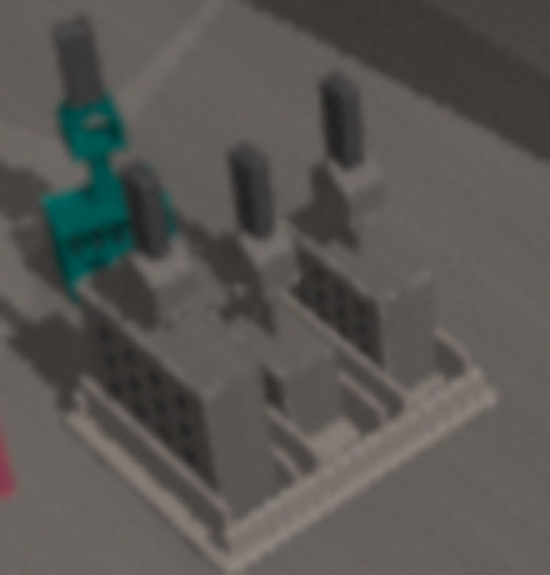

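Reading the crops, the large strainer is in the far slot (x≈560), the small in the middle (x≈500) and the medium in the near slot (x≈445). Their perforated backs face +x, so the open sides face -x. Next I'll fit precise poses with box signed distances on each cloud.

```bash
cat > fit.py <<'E'
from h import *
from scipy.optimize import least_squares
def sdf(P,c,hs):
    q=np.abs(P-c)-hs
    return np.linalg.norm(np.maximum(q,0),axis=1)+np.minimum(q.max(1),0)
def loc(P,x,y,a):
    r=R.from_euler('z',-a); return r.apply(P-np.array([x,y,0]))
S={'large':(560,143,110,100),'small':(500,121,66,56),'medium':(443,132,88,78)}
if __name__=='__main__':
  for cam in ('top0','scene0'):
    W=cloud(load(cam)).reshape(-1,3); W=W[~np.isnan(W[:,0])]
    for n,(x0,ze,w,h) in S.items():
        P=W[(abs(W[:,0]-x0)<27)&(abs(W[:,1]+257)<75)&(W[:,2]>46)]
        def f(p):
            L=loc(P,p[0],p[1],p[2]); L[:,2]-=ze+p[3]
            return np.minimum.reduce([np.abs(sdf(L,[0,0,42],[6,10,24])),np.abs(sdf(L,[0,0,0],[12,16,15])),np.abs(sdf(L,[0,0,-85],[18,w/2,h/2]))])
        best=min((least_squares(f,[x0+dx,-257+dy,0,0],loss='soft_l1',f_scale=2) for dx in(-8,0,8) for dy in(-6,6)),key=lambda r:r.cost)
        print(cam,n,len(P),np.round(best.x,3),'med res',np.median(f(best.x)), 'zmax',np.sort(P[:,2])[-3:].round())
    # stand
    P=W[(W[:,0]>500)&(W[:,0]<730)&(W[:,1]>120)&(W[:,1]<215)&(W[:,2]>195)&(W[:,2]<260)]
    def g(p):
        L=loc(P,p[0],p[1],p[2])
        r=np.hypot(L[:,1],L[:,2]-215-p[3])-5
        r=np.where((L[:,0]<-90)&(L[:,0]>-175),np.abs(r),1e3)
        return np.minimum(np.minimum(r,np.abs(sdf(L,[0,0,112+p[3]],[12,15,112]))),12)
    for x0 in (705,):
        b=min((least_squares(g,[x0+dx,y,a,0],loss='soft_l1',f_scale=2) for dx in(-8,0,8) for y in (145,150,155) for a in(-.15,-.25)),key=lambda r:r.cost)
        print(cam,'hook',len(P),b.x.round(3),np.median(np.abs(g(b.x))))
    L=loc(P,*b.x[:3]); 
    o=np.argsort(L[:,0]); 
    for lo in range(-200,30,10):
        m=(L[:,0]>=lo)&(L[:,0]<lo+10)
        if m.any(): print(lo,m.sum(),np.median(L[m,1]).round(1),L[m,2].max().round(1),np.median(L[m,2]).round(1))
E
python3 fit.py
```

```text
top0 large 644 [ 5.66242e+02 -2.66139e+02 -3.50000e-02  9.17000e-01] med res 1.2927701091324755 zmax [214. 215. 217.]
top0 small 371 [ 5.06618e+02 -2.62048e+02  1.40000e-02  3.57000e-01] med res 1.1245666969174408 zmax [191. 191. 192.]
top0 medium 489 [ 4.46860e+02 -2.60446e+02 -3.70000e-02  7.23000e-01] med res 1.432101572666383 zmax [202. 202. 203.]
top0 hook 556 [ 7.06201e+02  1.58201e+02 -1.68000e-01  4.92400e+00] 3.897300312601515
-190 16 1.4 229.1 224.8
-180 17 1.3 228.4 221.4
-170 16 0.7 223.3 219.3
-160 17 0.8 224.0 220.6
-150 17 1.0 224.2 219.3
-140 16 1.3 224.1 218.7
-130 17 0.9 224.4 219.4
-120 17 0.1 223.3 219.6
-110 15 1.0 222.5 221.4
-100 18 0.2 223.3 219.7
-90 17 -1.0 224.9 220.7
-80 14 -0.9 223.6 220.3
-70 16 -0.3 224.4 219.6
-60 43 -0.4 235.6 221.0
-50 31 -3.0 233.4 227.2
-40 52 -1.2 239.7 225.8
-30 46 -3.0 241.3 227.0
-20 15 -1.8 228.7 219.3
-10 71 -3.4 236.4 225.3
0 56 -3.5 234.3 228.5
10 29 -2.5 234.3 227.7
scene0 large 1211 [ 5.62452e+02 -2.67854e+02 -4.10000e-02  1.35700e+00] med res 0.7907572519645143 zmax [212. 212. 213.]
scene0 small 609 [ 5.02426e+02 -2.62575e+02 -3.50000e-02  1.52700e+00] med res 0.9898562234381814 zmax [191. 191. 192.]
scene0 medium 859 [ 4.42452e+02 -2.61622e+02 -4.80000e-02  1.83500e+00] med res 0.9050703219513707 zmax [201. 201. 201.]
scene0 hook 1073 [ 7.04273e+02  1.56292e+02 -1.77000e-01  3.46800e+00] 3.237818322728435
-200 1 1.4 224.9 224.9
-190 26 2.6 228.3 224.3
-180 27 2.5 226.0 221.5
-170 24 2.4 222.3 220.4
-160 25 3.2 222.1 220.0
-150 26 2.4 222.8 219.7
-140 24 2.9 222.7 219.5
-130 26 2.6 221.9 220.1
-120 28 3.2 222.6 220.0
-110 26 2.3 221.9 219.8
-100 29 2.0 222.8 220.3
-90 27 2.4 223.0 219.4
-80 28 2.1 221.5 219.0
-70 27 2.4 223.2 219.6
-60 40 4.6 232.6 227.0
-50 101 4.9 231.8 223.1
-40 49 8.6 241.2 226.1
-30 139 4.4 240.6 225.9
-20 30 2.3 223.4 219.7
-10 92 8.6 231.0 227.7
0 126 8.2 230.9 227.5
10 152 3.7 231.1 219.2
```

Run:
```python
from fit import *
for cam in ('top0','scene0'):
    W=cloud(load(cam)).reshape(-1,3); W=W[~np.isnan(W[:,0])]
    P=W[(W[:,0]>500)&(W[:,0]<730)&(W[:,1]>120)&(W[:,1]<215)&(W[:,2]>200)&(W[:,2]<260)]
    L=loc(P,705,157,-.172); B=P[(L[:,0]>-172)&(L[:,0]<-72)&(abs(L[:,1])<12)]
    f=lambda p:np.hypot(loc(B,705,p[0],p[1])[:,1],B[:,2]-215-p[2])-5
    b=least_squares(f,[157,-.172,0],loss='soft_l1',f_scale=1).x
    L=loc(P,705,b[0],b[1]); print(cam,b,'axis at -100',(np.array([705,b[0]])-100*np.array([np.cos(b[1]),np.sin(b[1])])).round(1))
    m=(abs(L[:,1])<8); print('tip min x',np.sort(L[m,0])[:6].round(1))
    m=(L[:,2]>224)&(L[:,0]>-75)&(L[:,0]<-45); print('buffer pts x',np.sort(L[m,0])[:8].round(1), m.sum())
    m=(L[:,0]>-16)&(L[:,2]>222); print('post x',np.percentile(L[m,0],[2,10,50,90,98]).round(1),'y',np.percentile(L[m,1],[2,50,98]).round(1),'z',np.median(L[m,2]))
from rig import bot
for p,a in [((564,-267,190),-.04),((445,-261,300),-.04),((484,197,262),-.175),((640,165,252),-.175)]:
    for aa in (a,a+np.pi):print(p,aa,bot.ik(p,[0,np.cos(aa/2),np.sin(aa/2),0]))
```

```text
top0 [157.89313599  -0.18133578   1.82780316] axis at -100 [606.6 175.9]
tip min x [-188.7 -188.2 -186.9 -186.6 -185.8 -184.6]
buffer pts x [-66.8 -52.4 -52.2 -52.2 -51.7 -51.6 -51.2 -51. ] 33
post x [-8.5 -5.1  4.1 14.  15.7] y [-14.3  -0.7  13.5] z 228.59244022128266
scene0 [156.14302209  -0.18142741   1.05640875] axis at -100 [606.6 174.2]
tip min x [-191.5 -189.9 -188.3 -188.  -188.  -187.7]
buffer pts x [-55.5 -54.6 -54.5 -53.8 -53.7 -53.6 -53.6 -53.3] 63
post x [-7.9 -5.6  4.  13.8 14.7] y [-13.5   2.9  15.4] z 228.0687960767902
(564, -267, 190) -0.04 [-5.00832397e-01  4.90439716e-01  1.33261503e+00 -4.44089210e-16
  1.31853791e+00  1.10996393e+00]
(564, -267, 190) 3.101592653589793 [-5.00832397e-01  4.90439716e-01  1.33261503e+00 -4.44089210e-16
  1.31853791e+00 -2.03162872e+00]
(445, -261, 300) -0.04 [-6.01450964e-01  1.73725518e-01  1.49603656e+00 -4.44089210e-16
  1.47183058e+00  1.00934536e+00]
(445, -261, 300) 3.101592653589793 [-6.01450964e-01  1.73725518e-01  1.49603656e+00 -4.44089210e-16
  1.47183058e+00 -2.13224729e+00]
(484, 197, 262) -0.175 [ 3.16449823e-01  2.09528002e-01  1.54050033e+00 -4.44089210e-16
  1.39156432e+00  2.06224615e+00]
(484, 197, 262) 2.9665926535897933 [ 3.16449823e-01  2.09528002e-01  1.54050033e+00 -4.44089210e-16
  1.39156432e+00 -1.07934650e+00]
(640, 165, 252) -0.175 [ 1.96912904e-01  5.38609178e-01  1.11831506e+00 -4.44089210e-16
  1.48466841e+00  1.94270923e+00]
(640, 165, 252) 2.9665926535897933 [ 1.96912904e-01  5.38609178e-01  1.11831506e+00 -4.44089210e-16
  1.48466841e+00 -1.19888342e+00]
```

```bash
cat > ops.py <<'E'
from h import *
from rig import bot
A=-.1814; RA=-.04; O=np.array([708.6,156.35]); D=np.array([np.cos(A),np.sin(A)])
RK={'large':(564.3,-267.0,143),'small':(504.5,-262.3,121),'medium':(444.7,-261.0,132)}
q=lambda a:[0,np.cos(a/2),np.sin(a/2),0]
G=44
def bar(s,dz,lat=0):  # TCP for eye at s from post, dz above axis
    p=O-s*D+lat*np.array([-D[1],D[0]]); return [p[0],p[1],215+dz+G]
def st(t=''):
    s=bot.read_state(); rel=np.array(s['ee_pos'][:2])-O
    print(t,'t',round(s['clock'],2),'ee',s['ee_pos'].round(1),'s',round(-rel@D,1),'F',s['ft_force'].round(1),'along',round(float(s['ft_force'][:2]@D),1),'M',s['moment'].round(2),'w',round(s['grip_width'],1),'g',round(s['grip_force'],1),flush=True)
    return s
def pick(n):
    x,y,z=RK[n]
    bot.move_gripper(50) if bot.read_state()['grip_width']<45 else None
    bot.move_to([x,y,z+G+45],q(RA)); st('hover')
    bot.servo_line([x,y,z+G],speed=80,until_force=8); st('down')
    bot.move_gripper(10,60); st('grip')
    bot.servo_line([x,y,z+G+15],speed=60); bot.servo_line([x,y,215+8+G],speed=150); st('lift')
E
python3 - <<'E'
from ops import *
pick('large')
bot.move_to(bar(222,3),q(A)); bot.dwell(.3); st('pre')
save('pre',bot.read_camera('scene'));save('pret',bot.read_camera('top'))
for n,(y0,x0) in {'pre':(215,300),'pret':(160,200)}.items(): pass
im=load('pre')['image'][200:350,300:460]; cv2.imwrite('pics/pre_c.png',cv2.resize(im,None,fx=4,fy=4,interpolation=cv2.INTER_CUBIC))
E
```

```text
hover t 1.56 ee [ 563.8 -267.8  231.9] s 65.9 F [-0.4 -0.2  0.2] along -0.3 M [-0.02  0.03 -0.02] w 85.6 g 0.0
down t 2.27 ee [ 564.4 -267.1  187.3] s 65.4 F [ 0.  -0.   0.9] along 0.1 M [ 0.03 -0.   -0.02] w 85.1 g 0.0
grip t 2.89 ee [ 564.5 -266.9  187.3] s 65.4 F [-0.1  1.3  3.3] along -0.3 M [0.2  0.01 0.03] w 17.7 g 59.1
lift t 3.88 ee [ 564.  -266.9  265.8] s 65.8 F [-0.2 -0.4 -2.5] along -0.1 M [ 0.04  0.02 -0.01] w 18.1 g 58.8
pre t 5.89 ee [490.4 196.1 262. ] s 221.8 F [ 0.  -0.6 -1.4] along 0.1 M [-0.03 -0.   -0.01] w 17.7 g 58.7
```

View pics/pre_c.png

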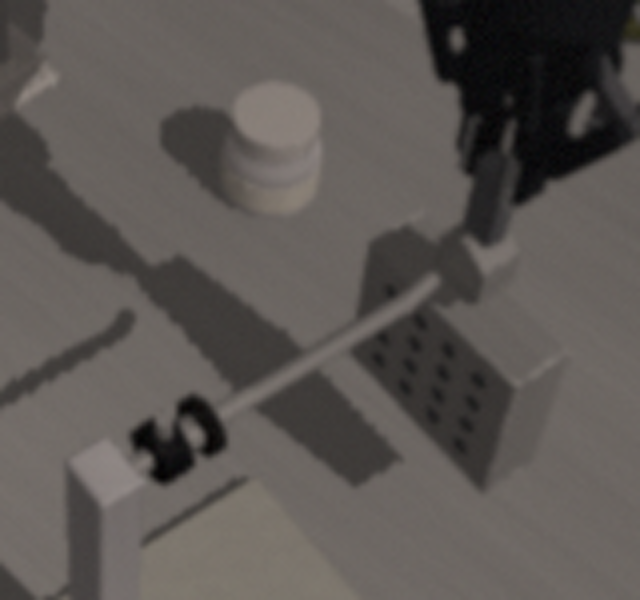

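The crop shows the large strainer upright. The bar tip at (435,280) lines up with its eye bore at about (465,265). I'll thread it and set it down by feel.

```bash
cat >> ops.py <<'E'
def thread(s=150):
    h=bot.servo_line(bar(s,3),speed=50,until_force=5); st(f'threaded hit={h}')
    if h: return False
    bot.dwell(.2); h=bot.servo_line(bar(s,-9.5),speed=10,until_force=1.5); z=st(f'set hit={h}')['ee_pos'][2]
    return h,z
E
python3 - <<'E'
from ops import *
print(thread(150)); bot.dwell(.1); st()
E
```

```text
threaded hit=False t 7.58 ee [560.9 183.5 262.1] s 150.2 F [ 0.3 -0.1 -1.7] along 0.3 M [ 0.04  0.01 -0.02] w 17.6 g 58.7
set hit=True t 8.68 ee [561.  183.5 252.5] s 150.0 F [0.6 0.6 4.5] along 0.5 M [ 0.14 -0.   -0.04] w 17.6 g 59.5
(True, np.float64(252.50145779798612))
 t 8.78 ee [561.  183.5 252.4] s 150.0 F [-1.3  0.8  5.8] along -1.4 M [ 0.09 -0.01 -0.02] w 17.6 g 59.6
```

```bash
cat >> ops.py <<'E'
def slide(s0,s1,dz,v,f):
    h=bot.servo_line(bar(s1,dz),speed=v,until_force=f); return h,st(f'slide hit={h}')
E
python3 - <<'E'
from ops import *
bot.servo_line(bar(150,-6),speed=20); st('raised')
bot.servo_line(bar(85,-6),speed=50,until_force=3); st('near')
bot.dwell(.2)
h,s=slide(85,50,-6,20,2.5)
bot.dwell(.2); st()
E
```

```text
raised t 9.03 ee [561.  183.4 252.7] s 150.1 F [ 0.1 -0.1 -0.3] along 0.1 M [ 0.    0.01 -0.03] w 18.0 g 58.9
near t 10.47 ee [624.9 171.8 253.1] s 85.2 F [ 0.3  1.6 -1.5] along 0.0 M [ 0.01 -0.02 -0.02] w 17.8 g 58.7
slide hit=True t 11.64 ee [642.  168.6 252.6] s 67.7 F [-3.6  0.4  4.9] along -3.6 M [ 0.06  0.55 -0.04] w 18.0 g 59.5
 t 11.84 ee [641.8 168.6 252.6] s 68.0 F [-2.4  0.8  5.2] along -2.5 M [0.14 0.39 0.02] w 18.3 g 59.5
```

Run:
```python
from ops import *
bot.servo_line(bar(68,-5.2),speed=20); st('up')
h,s=slide(68,48,-5.2,7,7)
bot.dwell(.2); st()
```

```text
up t 12.09 ee [641.6 168.6 253.4] s 68.1 F [-0.9  0.  -0.8] along -0.9 M [-0.    0.2  -0.02] w 17.8 g 58.8
slide hit=True t 13.8 ee [653.  166.6 253.6] s 56.5 F [-7.8  0.2  4. ] along -7.7 M [ 0.13  1.48 -0.02] w 17.8 g 59.4
 t 14.0 ee [652.9 166.7 253.5] s 56.7 F [-6.9  0.3  3.1] along -6.9 M [ 0.1   1.29 -0.03] w 18.1 g 59.3
```

Run:
```python
from ops import *
h,s=slide(57,48,-5.2,6,5)
bot.dwell(.2); st()
```

```text
slide hit=True t 14.67 ee [654.  166.6 253.6] s 55.6 F [-9.8  0.4  6.3] along -9.7 M [ 0.07  2.01 -0.02] w 18.0 g 59.7
 t 14.87 ee [653.8 166.6 253.6] s 55.7 F [-9.2  0.2  5.2] along -9.1 M [ 0.01  1.97 -0.  ] w 18.2 g 59.6
```

```bash
cat >> ops.py <<'E'
def release(s,dz=-6.6):
    bot.servo_line(bar(s+2,-5.5),speed=15); bot.servo_line(bar(s+2,dz),speed=10,until_force=2); st('relaxed')
    bot.move_gripper(45); st('open')
    p=bar(s+2,60); bot.servo_line(p,speed=120)
E
python3 - <<'E'
from ops import *
release(55.7); st()
bot.servo_line(bar(130,75),speed=250)
save('a',bot.read_camera('scene'))
im=load('a')['image'][200:400,260:460]; cv2.imwrite('pics/a_c.png',cv2.resize(im,None,fx=3,fy=3,interpolation=cv2.INTER_CUBIC))
pick('medium')
E
```

```text
relaxed t 15.39 ee [651.7 166.9 252.7] s 57.9 F [-2.3  0.5  5.6] along -2.3 M [0.12 0.59 0.01] w 18.1 g 59.8
open t 15.77 ee [651.4 166.9 251.6] s 58.1 F [ 0.2 -0.7 -0.1] along 0.4 M [ 0.01 -0.04  0.03] w 45.2 g 0.0
 t 16.48 ee [651.7 166.7 318. ] s 57.8 F [ 0.2  0.1 -0.7] along 0.1 M [ 0.03 -0.03 -0.05] w 45.0 g 0.0
hover t 18.7 ee [ 445.2 -260.6  221.1] s 183.8 F [-0.3  0.1  0.3] along -0.3 M [-0.02 -0.05 -0.01] w 45.1 g 0.0
down t 19.42 ee [ 444.9 -261.1  176.4] s 184.1 F [ 0.  -0.4  0.8] along 0.1 M [ 0.   -0.   -0.01] w 44.9 g 0.0
grip t 19.77 ee [ 445.  -261.1  176.7] s 183.9 F [-0.2  1.8  6.3] along -0.5 M [ 0.32 -0.02 -0.01] w 17.9 g 59.2
lift t 20.82 ee [ 444.4 -260.8  265.9] s 184.6 F [-0.2  0.6 -2.7] along -0.3 M [0.01 0.04 0.02] w 18.1 g 58.7
```

View pics/a_c.png

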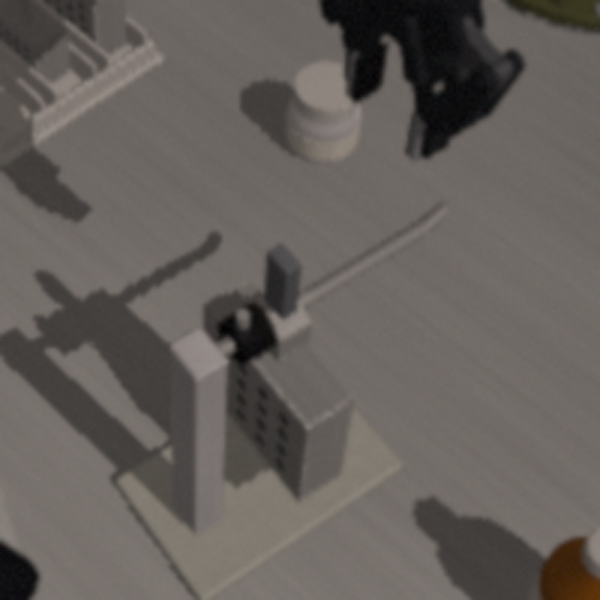

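The large strainer hangs upright against the buffer, with its grip at (285,280) in the crop. Next is the medium.

```bash
cat >> ops.py <<'E'
def hang(s_near,s_end,f):
    bot.move_to(bar(222,3),q(A)); bot.dwell(.2); st('pre')
    r=thread(150)
    if not r or not r[0]: print('STOP',r); return
    dz=r[1]+1.0-215-G; print('dz',dz)
    bot.servo_line(bar(150,dz),speed=20)
    if bot.servo_line(bar(s_near,dz),speed=50,until_force=4): st('EARLY'); return
    bot.dwell(.2); st('near')
    h,s=slide(0,s_end,dz,12,f); bot.dwell(.2); st()
E
python3 - <<'E'
from ops import *
hang(96,70,3)
E
```

```text
pre t 22.71 ee [490.5 195.8 262. ] s 221.7 F [ 0.3  1.2 -3.6] along 0.1 M [-0.05 -0.03  0.05] w 17.5 g 58.7
threaded hit=False t 24.3 ee [560.9 183.5 262.1] s 150.2 F [-0.   0.1 -2.1] along -0.0 M [-0.    0.02 -0.04] w 18.2 g 58.7
set hit=True t 25.38 ee [561.  183.5 252.8] s 150.0 F [-0.2  0.7  5.2] along -0.3 M [ 0.1   0.05 -0.02] w 17.7 g 59.5
dz -5.209022820605043
near t 27.06 ee [614.1 173.7 253.9] s 96.1 F [ 0.7 -0.3 -2.3] along 0.8 M [ 0.02 -0.05 -0.03] w 17.7 g 58.7
slide hit=True t 28.31 ee [628.2 171.1 253.1] s 81.8 F [-1.9 -0.1  1.1] along -1.8 M [ 0.1   0.5  -0.02] w 18.4 g 59.2
 t 28.51 ee [628.1 171.1 253. ] s 81.9 F [-3.  -0.6  2.9] along -2.9 M [0.11 0.5  0.04] w 18.1 g 59.4
```

Run:
```python
from ops import *
bot.servo_line(bar(82,-5.2),speed=15)
h,s=slide(0,74,-5.2,6,7); bot.dwell(.2); s=st()
s0=-(s['ee_pos'][:2]-O)@D
release(s0)
bot.servo_line(bar(150,75),speed=250); bot.dwell(.1)
save('b',bot.read_camera('scene'));
im=load('b')['image'][200:400,260:460]; cv2.imwrite('pics/b_c.png',cv2.resize(im,None,fx=3,fy=3,interpolation=cv2.INTER_CUBIC))
pick('small')
```

```text
slide hit=True t 29.44 ee [629.9 170.9 253.5] s 80.1 F [-6.6  1.1  4.3] along -6.7 M [0.07 1.36 0.04] w 17.9 g 59.4
 t 29.64 ee [629.7 170.9 253.4] s 80.2 F [-5.7  0.7  3.7] along -5.7 M [0.05 1.35 0.03] w 18.2 g 59.4
relaxed t 30.16 ee [627.9 171.2 252.9] s 82.1 F [-1.4  0.4  6.3] along -1.4 M [-0.02  0.28 -0.02] w 17.7 g 59.6
open t 30.53 ee [627.5 171.2 251.7] s 82.4 F [-0.3  0.2 -0.4] along -0.4 M [-0.   -0.03  0.  ] w 44.8 g 0.0
hover t 33.74 ee [ 505.  -261.7  210.3] s 124.8 F [-0.4  0.5  0.9] along -0.5 M [-0.01 -0.03 -0.06] w 50.0 g 0.0
down t 34.45 ee [ 504.7 -262.4  165.3] s 125.0 F [0.5 0.2 1.2] along 0.5 M [ 0.01 -0.07  0.02] w 50.0 g 0.0
grip t 34.83 ee [ 504.8 -262.4  165.8] s 124.9 F [0.1 1.2 5.8] along -0.1 M [0.25 0.01 0.01] w 18.0 g 59.2
lift t 35.97 ee [ 504.2 -262.1  265.8] s 125.5 F [ 0.3  0.3 -2.1] along 0.2 M [ 0.03 -0.    0.01] w 18.0 g 58.7
```

View pics/b_c.png

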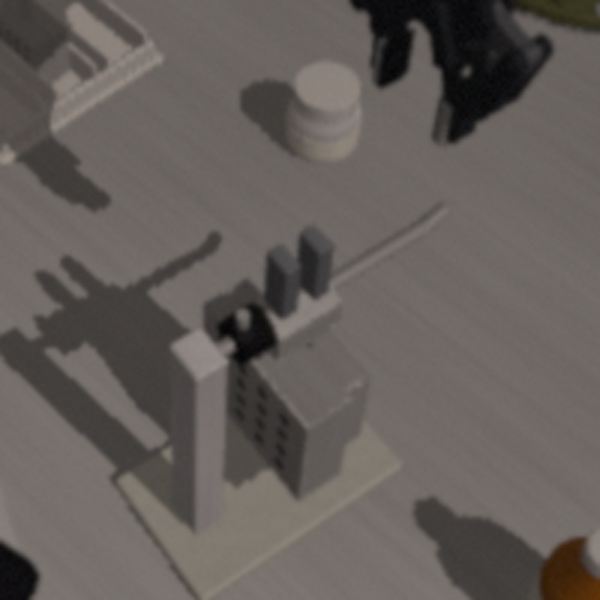

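The medium is nested with its eye touching the large's, grips at (283,280) and (315,260), both upright. The small comes next, and its expected contact is at s≈106.

Run:
```python
from ops import *
hang(120,98,3)
```

```text
pre t 37.85 ee [490.5 195.8 262. ] s 221.6 F [-1.1 -0.2 -2. ] along -1.1 M [ 0.04  0.02 -0.02] w 18.2 g 58.7
threaded hit=False t 39.44 ee [560.9 183.5 262.1] s 150.2 F [-0.6 -0.6 -1.6] along -0.5 M [ 0.05 -0.03 -0.01] w 17.9 g 58.7
set hit=True t 40.52 ee [561.1 183.5 252.8] s 150.0 F [-0.1 -0.4  4.8] along -0.0 M [0.1  0.01 0.02] w 17.8 g 59.4
dz -5.215670582922428
near t 41.72 ee [590.4 178.1 253.9] s 120.2 F [ 0.3 -0.  -2.2] along 0.3 M [0.02 0.03 0.01] w 17.7 g 58.7
slide hit=True t 42.88 ee [604.4 175.5 253.2] s 106.0 F [-1.8  0.8 -0.6] along -1.9 M [ 0.14  0.41 -0.  ] w 18.1 g 58.9
 t 43.08 ee [604.3 175.5 253. ] s 106.1 F [-2.4  0.2  3. ] along -2.4 M [ 0.18  0.52 -0.02] w 18.2 g 59.2
```

Run:
```python
from ops import *
bot.servo_line(bar(106,-5.2),speed=15)
h,s=slide(0,98,-5.2,6,9); bot.dwell(.3); s=st()
s0=-(s['ee_pos'][:2]-O)@D
release(s0); bot.servo_line(bar(190,85),speed=200); bot.dwell(.3)
save('c',bot.read_camera('scene')); st()
im=load('c')['image'][200:400,260:460]; cv2.imwrite('pics/c_c.png',cv2.resize(im,None,fx=3,fy=3,interpolation=cv2.INTER_CUBIC))
```

```text
slide hit=True t 44.09 ee [606.7 175.1 253.5] s 103.6 F [-8.7  1.   3.5] along -8.7 M [ 0.16  1.77 -0.01] w 18.0 g 59.4
 t 44.39 ee [606.5 175.2 253.5] s 103.8 F [-8.3  0.5  4.5] along -8.3 M [ 0.14  1.69 -0.01] w 17.8 g 59.4
relaxed t 44.92 ee [604.5 175.5 252.9] s 105.8 F [-3.2  0.2  5. ] along -3.2 M [0.07 0.54 0.03] w 17.5 g 59.6
open t 45.29 ee [604.2 175.5 251.8] s 106.2 F [ 0.5 -0.1 -0.3] along 0.5 M [-0.03  0.02 -0.06] w 45.3 g 0.0
 t 46.94 ee [522.1 190.5 343.5] s 189.6 F [-0.9  0.8  0.2] along -1.0 M [-0.01 -0.01  0.04] w 44.9 g 0.0
```

View pics/c_c.png

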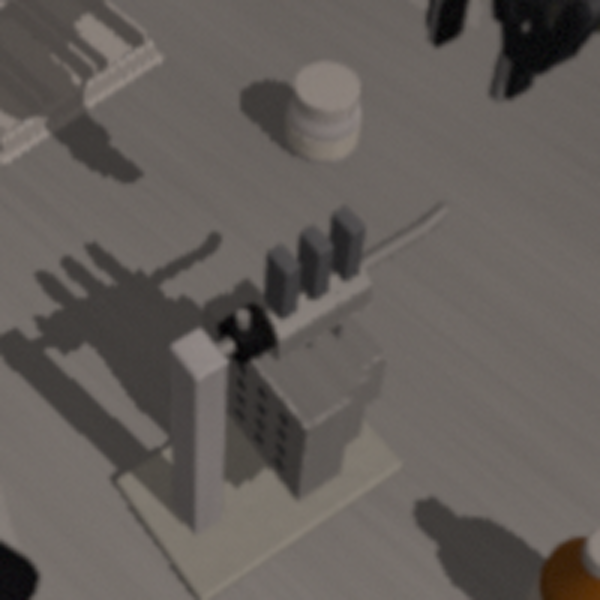

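All three are nested with their eyes touching, grips in a row at (283,280), (315,260) and (347,240), and upright. Even 8–10 N only produced elastic give, so the buffer is at its stop. Handing in.

```bash
python3 -c "
from rig import bot
print(bot.finish_job())"
```

```text
the job is handed in; nothing more can be done
None
```

I hung the three strainers nested on the bar, large then medium then small, all upright with eyes touching, and handed the job in at about 47 s; a 10 N push on the large and 9 N on the full nest gave only elastic give, so I take the buffer to be at its stop (judged by feel), and I never steered near the bottle, jar or dish.

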